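# Zero and set the portion lever of a sauce portioner

## Task

Set the sauce portioner to portion four: bring the thumb lever back to its rubber stop and press it firmly against it for about half a second (10 to 15 newtons; more than 18 crushes the rubber), then click it forward four notches, one at a time, letting it stand still for about half a second in every notch. Then slide the lock fully home so that the lever is held in the fourth notch, let go, and do not disturb the things standing around.

Things in the scene. Friction and masses are not known exactly. Their poses are not given: they have to be found in the camera images.
- pivot (a point): Lever pivot, mid-top of the portioner: a white-enamelled housing 290 x 240 mm, 90 mm high, a dark sauce jug (110 mm wide, 260 mm high) beside its +y end. Axes are the housing's: x away from the robot, y to the jug, z up. Its place and yaw vary.
- thumb_post (a point): Thumb post of the lever: upright black round post, 14 mm in diameter, 45 mm high, on the lever's 14 mm wide arm, 105 mm from the pivot on the robot's side. The point is on its axis, half-way up, 45 mm above the housing's top (foot 22 mm, top 67 mm). A click takes about 5 N along the arc; between clicks it moves with about 1 N and has some 2 mm of play.
- lever (a joint): Lever angle (rad), growing anticlockwise from above. A spring plunger and teeth make notches every 0.2: zero at 0 next to the stop (post towards the jug, free down to the stop), 0.2 the first, 0.8 the fourth, 1.2 the sixth and last. In housing axes the post is at (-105 mm cos(joint-0.6), -105 mm sin(joint-0.6)) from the pivot. Starts in any notch from the second on.
- buffer: The rubber stop, a round pad 16 mm in diameter on a steel bracket at the jug end of the lever's sweep, 105 mm from the pivot; origin 13 mm above the housing's top, 12 mm behind its face. It is adjustable and clamped: the arm meets it somewhere between joint -0.01 and -0.11. Stiff rubber: gives a millimetre or two under a firm press. The lever's own friction takes 1 to 3 N of a push.
- lock_post (a point): Upright round steel post, 14 mm in diameter, 40 mm high, on the lock bolt, which slides along the housing's x axis, on the pivot's far side, towards the pivot. The point is on its axis, half-way up, 34 mm above the housing's top (foot 14 mm, top 54 mm).
- lock (a joint): How far the lock is slid towards the pivot (m): 0 out, 0.030 fully home; starts 0 to 0.006 in. About 3 N of friction; stays where left. Its 8 mm bolt enters a slot in the lever's tail that faces it only with the lever in the fourth notch; else the tail blocks it half-way.
- cup_rim (a point): Mouth of a loose steel cup, 60 mm wide, 42 mm high, under the spout at the housing's -y end. Bystander, as are all that follow.
- jar: Small loose amber jar, 34 mm wide, 50 mm high, on the housing's top at its far -y corner; origin at its underside.
- squeeze: Loose dark squeeze bottle, 56 mm wide, 150 mm high, on the table to the right; origin at its underside.
- bowl: Loose steel bowl, 120 mm wide, 50 mm high, on the table to the right; origin at its underside.
- spoon: Loose steel measuring spoon, 130 mm long, flat on the housing's top along its -y edge.
- can: Loose can, 74 mm wide, 100 mm high, on the table to the left; origin at its underside.
- mug: Loose white mug, 80 mm wide, 85 mm high, on the table to the left; origin at its underside.

How it is judged:
On the way, in this order (a step that is already met when the one before it is completed fails the run):
1. the lever's arm is pressed firmly (over 6 N) against the rubber stop (contact force between lever and buffer above 6 N and value of joint lever below 0.02 rad), for 0.2 s.
2. the lever stands still in the first notch (value of joint lever between 0.14 and 0.26 rad and velocity of joint lever between -0.08 and 0.08 rad/s), for 0.25 s.
3. the lever stands still in the second notch (value of joint lever between 0.34 and 0.46 rad and velocity of joint lever between -0.08 and 0.08 rad/s), for 0.25 s.
4. the lever stands still in the third notch (value of joint lever between 0.54 and 0.66 rad and velocity of joint lever between -0.08 and 0.08 rad/s), for 0.25 s.
5. the lever stands still in the fourth notch, the lock still out (value of joint lever between 0.74 and 0.86 rad and velocity of joint lever between -0.08 and 0.08 rad/s and value of joint lock below 0.012 m), for 0.25 s.
6. the lock is slid home with the lever in the fourth notch (value of joint lock above 0.027 m and value of joint lever between 0.74 and 0.86 rad), for 0.2 s.
At the end, for the whole second after the job is handed in: The lever stands still in the fourth notch (joint 0.74 to 0.86) with the lock slid home to within 3 mm of its end (joint over 0.027) (all of step 6 and velocity of joint lever between -0.05 and 0.05 rad/s); the robot touches nothing.
It fails at once if the rubber stop is pressed with more than 18 N (contact force between buffer and anything else above 18 N).
It fails at once if a bystander is moved by more than 30 mm (distance of any of cup_rim, jar, squeeze, bowl, spoon, can, mug from where it was at the start of the episode above 0.03 m).
It also fails if it takes over 72 s, if anything falls off the work surface, if the arm or the gripper's body presses on something with over 40 N, if the wrist force passes 120 N, or if a joint passes its speed limit or range.

## Robot

A 6-joint arm with a two-finger parallel gripper is mounted at the origin on the work surface. World frame = base frame: x ahead of the robot, y to its left, z up, the work surface at z = 0. Lengths are in m, angles in rad, forces in N, time in s.
With the tool pointing down it reaches from about 0.4 to 0.825 m from the base axis. Payload 7 kg.
Tool frame: the origin (TCP) lies on the front face of the gripper's body, between the roots of the fingers; the fingertips stand 66 mm ahead of it and the grasp point (between the pads) lies 47 mm ahead of it; z points along the fingers, y is the line along which they close (so a half turn about z gives the same grasp; the last joint's range is limited). The gripper opens to 88 mm and grips with 3 to 60 N. Pads are 19 mm wide; open, the fingers measure 130 mm over their backs; the gripper's body (78 mm by 193 mm) begins 47 mm behind the grasp point.
Start: joints at [-0.969, 0.359, 0.012, 0, -1.224, -0.288], TCP at [0.208, -0.642, 0.292] pointing down, gripper open.
Joint ranges: [-3.07, 3.07], [-1.43, 2.12], [-1.02, 1.25], [-3.03, 1.67], [-3.05, -0], [-3.03, 3.03]. Speed limits (rad/s): [2.39, 2.39, 3.01, 3.14, 3.14, 3.14].

## Interface

Orientations are given as [roll, pitch, yaw] about the fixed x, y, z axes, in that order (R = Rz(yaw) Ry(pitch) Rx(roll)).
In Python, from station import arm gives the robot as it stands. The module is installed in compiled form; this text tells all that it offers.
- The arm moves only by the tool move_arm, never from a script. Its argument "increments" is a list of rows, each an object of numbers: "jaw": the gripper command: -1 is shut, 1 is fully open, values between are in proportion; "dx", "dy", "dz": the shift along the tool's x, y, z in m; "twist": the turn about the tool's z in rad. A call has 1 to 12 rows; each row shifts and turns the commanded pose from where the row before left it, along the tool's axes as they then stand; what a row does not reach is not made up. A row lasts 1/12 s, in which the tool goes at most 41.7 mm and 7.16 degrees, less where a joint would pass 70% of its speed; a pose out of reach is approached as far as the arm can. A call is refused whole if a number of a shift passes 0.0417 or a number of a turn 0.125, either way. A call with a gripper value outside its range is refused whole. The fingers move at their own pace and stop on an object; "force" is the grip in N (left out, the last holds). Time passes only in rows, so rows that do not move let the fingers close. It gives the time, the measured TCP pose, the force, the opening and the grip force at its end, in the units of the state.
- arm.get_state(): the state, without advancing time (a new reading comes with each control period).
- arm.grab_frame(name): name is "scene" or "top" or "wrist"; returns the picture (480x640x3 uint8, blue, green, red); there is no depth.
- arm.camera_info(name): a dict with "K" (3x3 intrinsics, pixels), "extrinsics" (4x4, takes a point from camera to world coordinates). Camera axes: x right, y down, z forward; pixel columns grow to the right and rows downward; lengths in m; the calibration is good to about 2 mm. A picture is of the moment at which its call begins: read the wrist's pose just before it. camera_info takes no time and is no camera call; for the wrist camera it gives the pose at the moment of the call.
- arm.job_done(): hands the job in; it is judged then, once.
Trained networks look in the newest picture that a camera, given by its name, has taken for a name from the list of things; names that differ only in an ending like _2 or _b are one class to them, and where a whole thing is asked for, a point or a joint stands for the part that bears it (a point fixed in the world has none). Each returns a list of dicts, best first, with "score" (0 to 1); they miss things now and then, are a little off and sometimes report something else, mostly with a low value. They report only what shows in the picture. A call takes as long as a camera call.
- arm.find_in(camera, name): "position" ([x, y, z] in m, in world coordinates, good to about 4 mm: the middle of the surface that is visible of it).
- arm.silhouettes(camera, name): "pixels" (480x640 bool, what is visible of it).
- arm.pinpoint(camera, name): "position" ([x, y, z] in m, in world coordinates, good to about 4 mm: a listed point, or the origin of a listed thing).
The state is a dict: "t": time; "q": joint angles; "qd": joint speeds; "joint_efforts": joint torques, N m; "eef_pos": TCP position; "ee_rot": TCP orientation; "force": force on the tool from outside, world axes, zero at the start; "moment": the same for the moment, N m; "width": finger opening in m; "gripper_force": force on a finger pad.
Only numpy, scipy, OpenCV 4.12 (cv2) and the standard library are available. Lean on these libraries where they do the work, as an engineer would, in place of code of your own. Each camera call takes 0.05 s, during which the arm holds its last target. There are 200 camera calls.

## Working session

There is one attempt and no reset: what is moved stays moved. The work goes in short steps, Python scripts to look and compute and a tool call to move; the robot and the scene stay as the last step left them, time stands still between calls to the robot, and variables do not carry over. Pictures are saved under pics/ and viewed, at most 10 in all, crops included, and the job is handed in when it is done.

Besides the shell and the picture viewer there is one more tool, called after "Emit:" as name(argument=value, ...), one argument or row to a line, values as JSON. move_arm: Moves the arm, as the interface text tells. Its arguments: {"type":"object","properties":{"increments":{"type":"array"},"force":{"type":"number"}},"required":["increments"]}

```bash
mkdir -p pics; python3 - <<'E'
from station import arm
import cv2,numpy as np
s=arm.get_state();print({k:np.round(v,3) for k,v in s.items()})
for c in("scene","top"):
    cv2.imwrite(f"pics/{c}0.png",arm.grab_frame(c))
    for n in("pivot","thumb_post","lock_post","buffer","jar","spoon","cup_rim","squeeze","bowl","can","mug"):
        print(c,n,[(round(d["score"],2),np.round(d["position"],3)) for d in arm.pinpoint(c,n)[:2]])
E
```

```text
{'t': np.float64(0.0), 'q': array([-0.969,  0.359,  0.011, -0.   , -1.224, -0.288]), 'qd': array([-0.   , -0.   , -0.001, -0.   , -0.001, -0.001]), 'joint_efforts': array([ 0.0000e+00, -5.8272e+01,  2.9306e+01,  6.9980e+00,  7.0000e-03,
       -0.0000e+00]), 'eef_pos': array([ 0.208, -0.642,  0.291]), 'ee_rot': array([ 3.14 , -0.   , -2.828]), 'force': array([-0.481, -0.578,  0.213]), 'moment': array([-0.027, -0.013,  0.021]), 'gripper_force': np.float64(0.0), 'width': np.float64(0.087)}
scene pivot [(0.6, array([0.579, 0.002, 0.093])), (0.37, array([ 0.617, -0.167,  0.048]))]
scene thumb_post [(0.9, array([ 0.481, -0.017,  0.136]))]
scene lock_post [(0.65, array([0.694, 0.003, 0.125]))]
scene buffer [(0.54, array([0.504, 0.076, 0.102]))]
scene jar [(0.83, array([ 0.705, -0.091,  0.088]))]
scene spoon [(0.77, array([ 0.567, -0.101,  0.09 ]))]
scene cup_rim [(0.67, array([ 0.616, -0.17 ,  0.043]))]
scene squeeze [(0.69, array([ 0.558, -0.446,  0.005]))]
scene bowl [(0.63, array([ 0.434, -0.479,  0.006]))]
scene can [(0.65, array([0.422, 0.476, 0.001])), (0.61, array([0.577, 0.002, 0.092]))]
scene mug [(0.56, array([ 0.272,  0.334, -0.003]))]
top pivot [(0.72, array([0.581, 0.005, 0.089]))]
top thumb_post [(0.94, array([ 0.478, -0.016,  0.134]))]
top lock_post [(0.51, array([ 0.696, -0.   ,  0.123]))]
top buffer [(0.59, array([0.503, 0.078, 0.105]))]
top jar [(0.57, array([ 0.703, -0.09 ,  0.09 ]))]
top spoon [(0.56, array([ 0.569, -0.101,  0.09 ]))]
top cup_rim [(0.81, array([ 0.616, -0.167,  0.046])), (0.69, array([0.274, 0.337, 0.   ]))]
top squeeze [(0.86, array([ 0.555, -0.445,  0.001])), (0.42, array([0.582, 0.005, 0.091]))]
top bowl [(0.62, array([ 0.435, -0.484,  0.   ]))]
top can [(0.91, array([ 0.421,  0.476, -0.003]))]
top mug [(0.93, array([0.272, 0.337, 0.004]))]
```

View pics/top0.png

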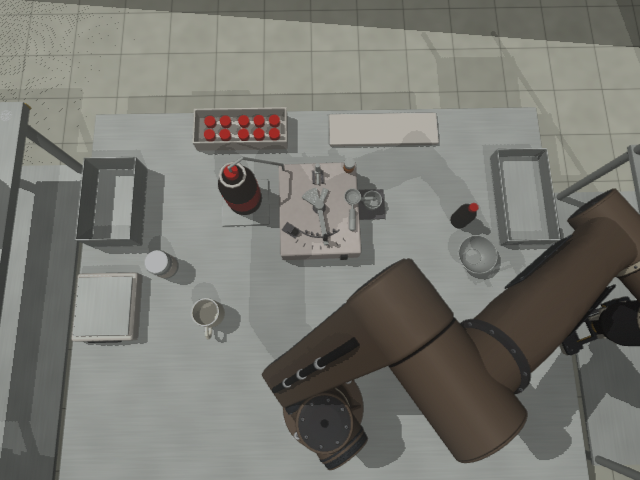

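View pics/scene0.png

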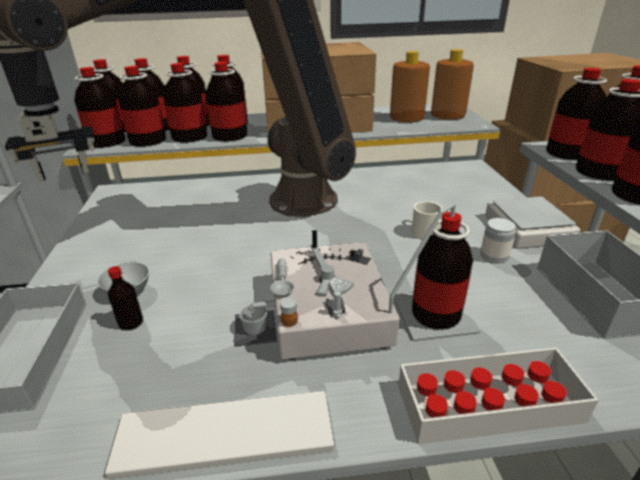

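The top picture shows the portioner at about (320,210), the jug on its left at (240,190), the thumb post at (330,238) and the lock post at (318,172). The networks agree with this, and the lever appears to start near joint 0.8. I'll align the tool with the world axes and fly to a spot above the post.

Emit:
move_arm(
  increments=[
    {"twist": 0.105,"jaw": 0.2},
    {"twist": 0.105,"jaw": 0.2},
    {"twist": 0.104,"jaw": 0.2},
    {"dx": -0.015,"dy": 0.035,"jaw": 0.2},
    {"dx": -0.015,"dy": 0.035,"jaw": 0.2},
    {"dx": -0.015,"dy": 0.035,"jaw": 0.2},
    {"dx": -0.015,"dy": 0.035,"jaw": 0.2},
    {"dx": -0.015,"dy": 0.035,"jaw": 0.2},
    {"dx": -0.015,"dy": 0.035,"jaw": 0.2},
    {"dx": -0.015,"dy": 0.035,"jaw": 0.2},
    {"dx": -0.015,"dy": 0.035,"jaw": 0.2},
    {"dx": -0.015,"dy": 0.035,"jaw": 0.2},
  ],
)

```text
$.increments[0]: bad value
```

Emit:
move_arm(
  increments=[
    {"dx": -0.012,"dy": 0.035,"jaw": 0.2},
    {"dx": -0.012,"dy": 0.035,"jaw": 0.2},
    {"dx": -0.012,"dy": 0.035,"jaw": 0.2},
    {"dx": -0.012,"dy": 0.035,"jaw": 0.2},
    {"dx": -0.012,"dy": 0.035,"jaw": 0.2},
    {"dx": -0.012,"dy": 0.035,"jaw": 0.2},
    {"dx": -0.012,"dy": 0.035,"jaw": 0.2},
    {"dx": -0.012,"dy": 0.035,"jaw": 0.2},
    {"dy": 0.03,"jaw": 0.2},
    {"jaw": 0.2},
    {"jaw": 0.2},
  ],
)

```text
$.increments[0]: bad value
```

```bash
python3 - <<'E'
from station import arm
import cv2,numpy as np
s=arm.get_state();print({k:np.round(s[k],4) for k in("t","q","eef_pos","ee_rot","force","width")})
cv2.imwrite("pics/w1.png",arm.grab_frame("wrist"))
for n in("pivot","thumb_post","lock_post","buffer","jar"):
    print(n,[(round(d["score"],2),np.round(d["position"],4)) for d in arm.pinpoint("wrist",n)[:2]])
E
```

```text
{'t': np.float64(1.2), 'q': array([-0.9689,  0.3586,  0.0119,  0.    , -1.2241, -0.2881]), 'eef_pos': array([ 0.2083, -0.642 ,  0.2922]), 'ee_rot': array([-3.1416, -0.    , -2.8278]), 'force': array([ 0.3322, -0.1069,  0.888 ]), 'width': np.float64(0.0876)}
pivot [(0.39, array([ 4.355e-01, -4.817e-01,  3.000e-04]))]
thumb_post []
lock_post []
buffer []
jar []
```

View pics/w1.png

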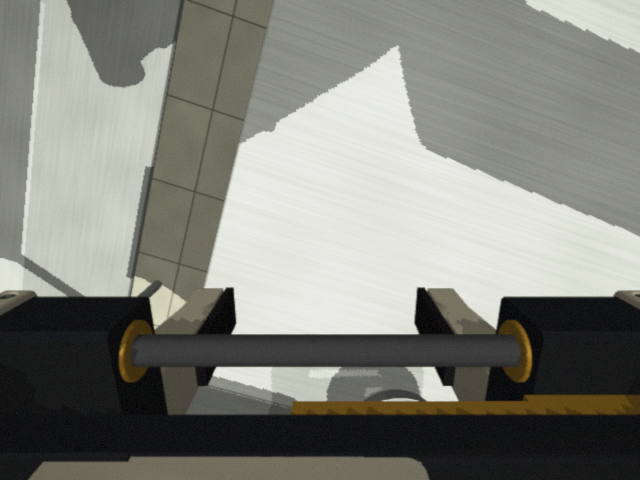

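The arm hasn't moved: the wrist view shows only the open fingers and the bare table. Both calls were refused, probably because every row needs all its fields.

Emit:
move_arm(
  increments=[
    {"dx": 0,"dy": 0,"dz": 0,"twist": 0.105,"jaw": 0.2},
    {"dx": 0,"dy": 0,"dz": 0,"twist": 0.105,"jaw": 0.2},
    {"dx": 0,"dy": 0,"dz": 0,"twist": 0.104,"jaw": 0.2},
    {"dx": -0.015,"dy": 0.035,"dz": 0,"twist": 0,"jaw": 0.2},
    {"dx": -0.015,"dy": 0.035,"dz": 0,"twist": 0,"jaw": 0.2},
    {"dx": -0.015,"dy": 0.035,"dz": 0,"twist": 0,"jaw": 0.2},
    {"dx": -0.015,"dy": 0.035,"dz": 0,"twist": 0,"jaw": 0.2},
    {"dx": -0.015,"dy": 0.035,"dz": 0,"twist": 0,"jaw": 0.2},
    {"dx": -0.015,"dy": 0.035,"dz": 0,"twist": 0,"jaw": 0.2},
    {"dx": -0.015,"dy": 0.035,"dz": 0,"twist": 0,"jaw": 0.2},
    {"dx": -0.015,"dy": 0.035,"dz": 0,"twist": 0,"jaw": 0.2},
    {"dx": -0.015,"dy": 0.035,"dz": 0,"twist": 0,"jaw": 0.2},
  ],
)

```text
t: 2.5
eef_pos: [0.3437, -0.3254, 0.2925]
ee_rot: [-3.141, 0.001, 3.141]
force: [1.6, -0.2, 0.1]
width: 0.0525
gripper_force: 0.0
```

Emit:
move_arm(
  increments=[
    {"dx": -0.012,"dy": 0.035,"dz": 0,"twist": 0,"jaw": 0.2},
    {"dx": -0.012,"dy": 0.035,"dz": 0,"twist": 0,"jaw": 0.2},
    {"dx": -0.012,"dy": 0.035,"dz": 0,"twist": 0,"jaw": 0.2},
    {"dx": -0.012,"dy": 0.035,"dz": 0,"twist": 0,"jaw": 0.2},
    {"dx": -0.012,"dy": 0.035,"dz": 0,"twist": 0,"jaw": 0.2},
    {"dx": -0.012,"dy": 0.035,"dz": 0,"twist": 0,"jaw": 0.2},
    {"dx": -0.012,"dy": 0.035,"dz": 0,"twist": 0,"jaw": 0.2},
    {"dx": -0.012,"dy": 0.035,"dz": 0,"twist": 0,"jaw": 0.2},
    {"dx": -0.02,"dy": 0.027,"dz": 0,"twist": 0,"jaw": 0.2},
    {"dx": -0.02,"dy": 0,"dz": 0,"twist": 0,"jaw": 0.2},
    {"dx": 0,"dy": 0,"dz": 0,"twist": 0,"jaw": 0.2},
    {"dx": 0,"dy": 0,"dz": 0,"twist": 0,"jaw": 0.2},
  ],
)

```text
t: 3.5
eef_pos: [0.4799, -0.0196, 0.2918]
ee_rot: [-3.141, -0.001, -3.141]
force: [-0.8, -0.5, -0.7]
width: 0.0526
gripper_force: 0.0
```

```bash
python3 - <<'E'
from station import arm
import cv2,numpy as np
s=arm.get_state();print({k:np.round(s[k],4) for k in("t","q","eef_pos","ee_rot","force","width")})
for c in("wrist","top"):
  im=arm.grab_frame(c); cv2.imwrite(f"pics/{c}2.png",im)
  for n in("pivot","thumb_post","lock_post","buffer","jar"):
    print(c,n,[(round(d["score"],2),np.round(d["position"],4)) for d in arm.pinpoint(c,n)[:2]])
E
```

```text
{'t': np.float64(3.5), 'q': array([ 0.3701,  0.0339, -0.4022, -0.    , -1.1356, -1.9402]), 'eef_pos': array([ 0.4799, -0.0196,  0.2918]), 'ee_rot': array([-3.1413e+00, -9.0000e-04, -3.1410e+00]), 'force': array([-0.8188, -0.4835, -0.6945]), 'width': np.float64(0.0526)}
wrist pivot [(0.82, array([0.5805, 0.0026, 0.0894]))]
wrist thumb_post [(0.68, array([ 0.4766, -0.0142,  0.1347]))]
wrist lock_post []
wrist buffer [(0.61, array([0.504 , 0.0806, 0.1001]))]
wrist jar [(0.29, array([ 0.4762, -0.0132,  0.1338]))]
top pivot [(0.35, array([ 0.559 , -0.447 , -0.0007]))]
top thumb_post [(0.43, array([ 0.4744, -0.0206,  0.1357]))]
top lock_post []
top buffer []
top jar []
```

View pics/wrist2.png

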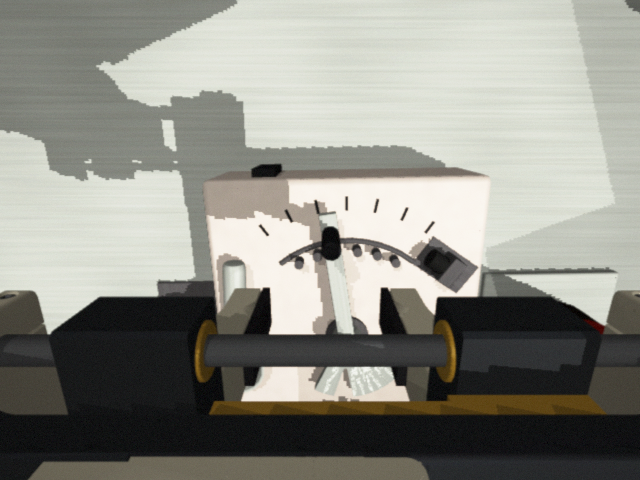

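The wrist view shows the post at (331,240), the rubber stop's bracket at (445,262) and the housing's front top edge from (206,180) to (488,177). I'll work out the housing's yaw from its edges.

```bash
cat > h.py <<'E'
import numpy as np
def P(arm,c,uv,z):
    i=arm.camera_info(c);K=np.array(i["K"]);T=np.array(i["extrinsics"])
    d=T[:3,:3]@np.linalg.solve(K,[uv[0],uv[1],1]);o=T[:3,3]
    return o+d*(z-o[2])/d[2]
E
python3 - <<'E'
from station import arm
from h import P
import cv2,numpy as np
g=cv2.cvtColor(cv2.imread("pics/wrist2.png"),cv2.COLOR_BGR2GRAY).astype(float)
# front edge: fit strongest vertical gradient per column in the range right of the black knob
def fit(cols,r0,r1):
    pts=[(u,r0+np.argmax(np.abs(np.diff(cv2.GaussianBlur(g,(1,5),0)[r0:r1,u])))+.5) for u in cols]
    w=np.array([P(arm,"wrist",p,.09)[:2] for p in pts])
    v=cv2.fitLine(w.astype(np.float32),cv2.DIST_HUBER,0,1e-4,1e-4).ravel();return v
for r in((168,176),(174,186)):
    v=fit(range(300,480,4),*r);print(v,"yaw",np.arctan2(-v[0]*np.sign(v[1]),abs(v[1])))
for uv in((206,180),(488,177)):print(P(arm,"wrist",uv,.09))
print("post top",P(arm,"wrist",(331,229),.157),"post foot",P(arm,"wrist",(331,256),.112))
E
```

```text
[0.01760757 0.99984497 0.4276457  0.0327914 ] yaw -0.01760848
[ 0.01813487 -0.99983555  0.433797    0.01710734] yaw 0.018135862
[ 0.43568919 -0.11758345  0.09      ]
[0.43348353 0.11213195 0.09      ]
post top [ 0.45928432 -0.01650084  0.157     ] post foot [ 0.49374001 -0.01567645  0.112     ]
```

Emit:
move_arm(
  increments=[
    {"dx": 0.003,"dy": 0.003,"dz": 0.02,"twist": 0,"jaw": 0},
    {"dx": 0,"dy": 0,"dz": 0.02,"twist": 0,"jaw": 0},
    {"dx": 0,"dy": 0,"dz": 0.02,"twist": 0,"jaw": 0},
    {"dx": 0,"dy": 0,"dz": 0.02,"twist": 0,"jaw": 0},
    {"dx": 0,"dy": 0,"dz": 0.02,"twist": 0,"jaw": 0},
    {"dx": 0,"dy": 0,"dz": 0,"twist": 0,"jaw": 0},
    {"dx": 0,"dy": 0,"dz": 0,"twist": 0,"jaw": 0},
  ],
)

```text
t: 4.68
eef_pos: [0.4761, -0.0173, 0.1918]
ee_rot: [-3.141, -0.002, 3.142]
force: [-0.1, 0.9, 0.5]
width: 0.044
gripper_force: 0.0
```

Emit:
move_arm(
  increments=[
    {"dx": 0,"dy": 0,"dz": 0,"twist": 0,"jaw": -1},
    {"dx": 0,"dy": 0,"dz": 0,"twist": 0,"jaw": -1},
    {"dx": 0,"dy": 0,"dz": 0,"twist": 0,"jaw": -1},
    {"dx": 0,"dy": 0,"dz": 0,"twist": 0,"jaw": -1},
    {"dx": 0,"dy": 0,"dz": 0,"twist": 0,"jaw": -1},
    {"dx": 0,"dy": 0,"dz": 0,"twist": 0,"jaw": -1},
  ],
  force=20,
)

```text
t: 5.18
eef_pos: [0.4768, -0.0172, 0.1927]
ee_rot: [-3.141, 0.001, -3.142]
force: [2.4, -4.9, 1.1]
width: 0.0135
gripper_force: 20.0
```

Emit:
move_arm(
  increments=[
    {"dx": 0.0013,"dy": 0.009,"dz": 0,"twist": 0,"jaw": -1},
    {"dx": 0.0005,"dy": 0.0105,"dz": 0,"twist": 0,"jaw": -1},
    {"dx": -0.0005,"dy": 0.0105,"dz": 0,"twist": 0,"jaw": -1},
    {"dx": -0.0016,"dy": 0.0104,"dz": 0,"twist": 0,"jaw": -1},
    {"dx": -0.0026,"dy": 0.0101,"dz": 0,"twist": 0,"jaw": -1},
    {"dx": -0.0036,"dy": 0.0099,"dz": 0,"twist": 0,"jaw": -1},
    {"dx": 0,"dy": 0,"dz": 0,"twist": 0,"jaw": -1},
    {"dx": 0,"dy": 0,"dz": 0,"twist": 0,"jaw": -1},
  ],
)

```text
t: 5.85
eef_pos: [0.4832, 0.0447, 0.1922]
ee_rot: [3.141, -0.0, -3.141]
force: [-3.7, 1.6, 5.1]
width: 0.0131
gripper_force: 20.0
```

```bash
python3 - <<'E'
from station import arm
from h import P
import numpy as np
print("mat corners",[np.round(P(arm,"top",p,0),3) for p in((222,225),(270,223),(268,178))],"jug low edge",P(arm,"top",(245,214),.02),"cap",P(arm,"top",(231,171),.26))
s=arm.get_state();print(s["eef_pos"],s["force"],s["t"])
E
```

```text
mat corners [array([0.551, 0.307, 0.   ]), array([0.554, 0.154, 0.   ]), array([0.707, 0.161, 0.   ])] jug low edge [0.58011408 0.23144607 0.02      ] cap [0.63228293 0.23297562 0.26      ]
[0.48318894 0.04471913 0.19221318] [-3.70385832  1.60905446  5.10321659] 5.85
```

Emit:
move_arm(
  increments=[
    {"dx": -0.0022,"dy": 0.0048,"dz": 0,"twist": 0,"jaw": -1},
    {"dx": -0.0024,"dy": 0.0046,"dz": 0,"twist": 0,"jaw": -1},
    {"dx": -0.0026,"dy": 0.0046,"dz": 0,"twist": 0,"jaw": -1},
    {"dx": -0.0014,"dy": 0.0022,"dz": 0,"twist": 0,"jaw": -1},
    {"dx": -0.0014,"dy": 0.0022,"dz": 0,"twist": 0,"jaw": -1},
    {"dx": 0,"dy": 0,"dz": 0,"twist": 0,"jaw": -1},
    {"dx": 0,"dy": 0,"dz": 0,"twist": 0,"jaw": -1},
  ],
)

```text
t: 6.43
eef_pos: [0.4928, 0.0617, 0.1921]
ee_rot: [-3.141, -0.001, 3.142]
force: [-2.5, -2.3, 3.0]
width: 0.0135
gripper_force: 20.0
```

Emit:
move_arm(
  increments=[
    {"dx": -0.0006,"dy": 0.0008,"dz": 0,"twist": 0,"jaw": -1},
    {"dx": -0.0006,"dy": 0.0008,"dz": 0,"twist": 0,"jaw": -1},
    {"dx": 0,"dy": 0,"dz": 0,"twist": 0,"jaw": -1},
    {"dx": 0,"dy": 0,"dz": 0,"twist": 0,"jaw": -1},
  ],
)

```text
t: 6.77
eef_pos: [0.4932, 0.0623, 0.192]
ee_rot: [-3.14, -0.002, 3.141]
force: [-5.0, -7.2, 6.7]
width: 0.0135
gripper_force: 20.0
```

Emit:
move_arm(
  increments=[
    {"dx": -0.0006,"dy": 0.0008,"dz": 0,"twist": 0,"jaw": -1},
    {"dx": 0,"dy": 0,"dz": 0,"twist": 0,"jaw": -1},
    {"dx": 0,"dy": 0,"dz": 0,"twist": 0,"jaw": -1},
  ],
)

```text
t: 7.02
eef_pos: [0.4934, 0.0626, 0.192]
ee_rot: [-3.139, -0.003, 3.141]
force: [-4.9, -8.9, 6.8]
width: 0.0134
gripper_force: 20.0
```

Emit:
move_arm(
  increments=[
    {"dx": -0.0005,"dy": 0.0007,"dz": 0,"twist": 0,"jaw": -1},
    {"dx": 0,"dy": 0,"dz": 0,"twist": 0,"jaw": -1},
    {"dx": 0,"dy": 0,"dz": 0,"twist": 0,"jaw": -1},
  ],
)

```text
t: 7.27
eef_pos: [0.4936, 0.0629, 0.1919]
ee_rot: [-3.139, -0.004, 3.141]
force: [-5.9, -10.0, 9.0]
width: 0.0137
gripper_force: 20.0
```

```bash
python3 - <<'E'
from station import arm
import numpy as np
for i in range(6):
    arm.grab_frame("wrist");s=arm.get_state();print(s["t"],s["eef_pos"],s["force"],s["force"]@[-.56,-.83,0])
E
```

```text
7.3167 [0.4935709  0.06292774 0.19195106] [-7.19497282 -9.60829895  8.15802857] 12.004072908012228
7.3667 [0.49355391 0.06292297 0.1919435 ] [ -6.80068402 -10.01637766   7.78647111] 12.121976510481886
7.4167 [0.49356338 0.06291527 0.19195761] [ -7.11715431 -10.35546029   7.75560413] 12.58063845779166
7.4667 [0.49358869 0.06293153 0.19194366] [-6.53657404 -9.92000389  9.26120362] 11.894084692499316
7.5167 [0.49357283 0.06291728 0.19195282] [-5.79818533 -9.5158663   8.52172322] 11.145152810313341
7.5667 [0.49357311 0.06293858 0.19195086] [-6.93164861 -9.2523899   8.70481882] 11.56120683745304
```

The stop was pressed steadily at about 12 N. Next is the first notch.

Emit:
move_arm(
  increments=[
    {"dx": 0.0027,"dy": -0.0045,"dz": 0,"twist": 0,"jaw": -1},
    {"dx": 0.0026,"dy": -0.0045,"dz": 0,"twist": 0,"jaw": -1},
    {"dx": 0.0025,"dy": -0.0045,"dz": 0,"twist": 0,"jaw": -1},
    {"dx": 0.0025,"dy": -0.0045,"dz": 0,"twist": 0,"jaw": -1},
    {"dx": 0.0024,"dy": -0.0045,"dz": 0,"twist": 0,"jaw": -1},
    {"dx": 0,"dy": 0,"dz": 0,"twist": 0,"jaw": -1},
    {"dx": 0,"dy": 0,"dz": 0,"twist": 0,"jaw": -1},
    {"dx": 0,"dy": 0,"dz": 0,"twist": 0,"jaw": -1},
    {"dx": 0,"dy": 0,"dz": 0,"twist": 0,"jaw": -1},
    {"dx": 0,"dy": 0,"dz": 0,"twist": 0,"jaw": -1},
    {"dx": 0,"dy": 0,"dz": 0,"twist": 0,"jaw": -1},
    {"dx": 0,"dy": 0,"dz": 0,"twist": 0,"jaw": -1},
  ],
)

```text
t: 8.57
eef_pos: [0.4819, 0.0427, 0.192]
ee_rot: [3.141, -0.001, 3.141]
force: [-7.2, 1.2, 4.7]
width: 0.0133
gripper_force: 20.0
```

```bash
cat > j.py <<'E'
from station import arm
import numpy as np
s=arm.get_state();p=s["eef_pos"];a=np.arctan2(.0025-p[1],.58-p[0]);print("joint",a+.6,"r",np.hypot(.58-p[0],p[1]-.0025),p,s["force"],"tang",s["force"]@[-np.sin(a),np.cos(a),0])
E
python3 j.py
```

```text
joint 0.21137919489535067 r 0.1059934436584126 [0.48191022 0.04266223 0.19195435] [-7.15574948  1.16118653  4.66367946] tang -1.6368025929337238
```

Emit:
move_arm(
  increments=[
    {"dx": 0.0018,"dy": -0.004,"dz": 0,"twist": 0,"jaw": -1},
    {"dx": 0.0016,"dy": -0.004,"dz": 0,"twist": 0,"jaw": -1},
    {"dx": 0.0014,"dy": -0.004,"dz": 0,"twist": 0,"jaw": -1},
    {"dx": 0.0012,"dy": -0.004,"dz": 0,"twist": 0,"jaw": -1},
    {"dx": 0.001,"dy": -0.004,"dz": 0,"twist": 0,"jaw": -1},
    {"dx": 0,"dy": 0,"dz": 0,"twist": 0,"jaw": -1},
    {"dx": 0,"dy": 0,"dz": 0,"twist": 0,"jaw": -1},
    {"dx": 0,"dy": 0,"dz": 0,"twist": 0,"jaw": -1},
    {"dx": 0,"dy": 0,"dz": 0,"twist": 0,"jaw": -1},
    {"dx": 0,"dy": 0,"dz": 0,"twist": 0,"jaw": -1},
    {"dx": 0,"dy": 0,"dz": 0,"twist": 0,"jaw": -1},
    {"dx": 0,"dy": 0,"dz": 0,"twist": 0,"jaw": -1},
  ],
)

```text
t: 9.57
eef_pos: [0.4754, 0.0223, 0.192]
ee_rot: [-3.142, -0.0, 3.141]
force: [-3.0, 0.0, 0.7]
width: 0.0134
gripper_force: 20.0
```

```bash
python3 j.py
```

```text
joint 0.412811417906765 r 0.10647433145422783 [0.47538564 0.02231459 0.19196244] [-3.01907755  0.00364742  0.74527572] tang -0.5582585620565502
```

Emit:
move_arm(
  increments=[
    {"dx": 0.0008,"dy": -0.0042,"dz": 0,"twist": 0,"jaw": -1},
    {"dx": 0.0006,"dy": -0.0042,"dz": 0,"twist": 0,"jaw": -1},
    {"dx": 0.0004,"dy": -0.0042,"dz": 0,"twist": 0,"jaw": -1},
    {"dx": 0.0002,"dy": -0.0042,"dz": 0,"twist": 0,"jaw": -1},
    {"dx": 0,"dy": -0.0042,"dz": 0,"twist": 0,"jaw": -1},
    {"dx": 0,"dy": 0,"dz": 0,"twist": 0,"jaw": -1},
    {"dx": 0,"dy": 0,"dz": 0,"twist": 0,"jaw": -1},
    {"dx": 0,"dy": 0,"dz": 0,"twist": 0,"jaw": -1},
    {"dx": 0,"dy": 0,"dz": 0,"twist": 0,"jaw": -1},
    {"dx": 0,"dy": 0,"dz": 0,"twist": 0,"jaw": -1},
    {"dx": 0,"dy": 0,"dz": 0,"twist": 0,"jaw": -1},
    {"dx": 0,"dy": 0,"dz": 0,"twist": 0,"jaw": -1},
  ],
)

```text
t: 10.57
eef_pos: [0.4736, 0.0013, 0.1921]
ee_rot: [-3.141, -0.0, 3.141]
force: [-1.0, -1.9, -4.5]
width: 0.0134
gripper_force: 20.0
```

```bash
python3 j.py
```

```text
joint 0.611512271110899 r 0.1064061411339014 [0.47360091 0.00127505 0.1921092 ] [-0.98146849 -1.8821487  -4.48706455] tang -1.8707253000883786
```

Emit:
move_arm(
  increments=[
    {"dx": -0.0001,"dy": -0.0042,"dz": 0,"twist": 0,"jaw": -1},
    {"dx": -0.0003,"dy": -0.0042,"dz": 0,"twist": 0,"jaw": -1},
    {"dx": -0.0005,"dy": -0.0042,"dz": 0,"twist": 0,"jaw": -1},
    {"dx": -0.0007,"dy": -0.0042,"dz": 0,"twist": 0,"jaw": -1},
    {"dx": -0.0008,"dy": -0.0042,"dz": 0,"twist": 0,"jaw": -1},
    {"dx": 0,"dy": 0,"dz": 0,"twist": 0,"jaw": -1},
    {"dx": 0,"dy": 0,"dz": 0,"twist": 0,"jaw": -1},
    {"dx": 0,"dy": 0,"dz": 0,"twist": 0,"jaw": -1},
    {"dx": 0,"dy": 0,"dz": 0,"twist": 0,"jaw": -1},
    {"dx": 0,"dy": 0,"dz": 0,"twist": 0,"jaw": -1},
    {"dx": 0,"dy": 0,"dz": 0,"twist": 0,"jaw": -1},
    {"dx": 0,"dy": 0,"dz": 0,"twist": 0,"jaw": -1},
  ],
)

```text
t: 11.57
eef_pos: [0.476, -0.0197, 0.1922]
ee_rot: [-3.141, 0.0, 3.142]
force: [-1.5, -1.5, -1.0]
width: 0.0135
gripper_force: 20.0
```

```bash
python3 j.py
```

```text
joint 0.8104153393316587 r 0.10636021377663066 [ 0.47598564 -0.01971504  0.19223903] [-1.48084495 -1.52268172 -1.03141109] tang -1.1797995303227171
```

Emit:
move_arm(
  increments=[
    {"dx": 0,"dy": 0,"dz": 0,"twist": 0,"jaw": 0},
    {"dx": 0,"dy": 0,"dz": 0,"twist": 0,"jaw": 0},
    {"dx": 0,"dy": 0,"dz": 0,"twist": 0,"jaw": 0},
    {"dx": 0,"dy": 0,"dz": 0,"twist": 0,"jaw": 0},
    {"dx": 0,"dy": 0,"dz": -0.02,"twist": 0,"jaw": 0},
    {"dx": 0,"dy": 0,"dz": -0.02,"twist": 0,"jaw": 0},
    {"dx": 0,"dy": 0,"dz": -0.02,"twist": 0,"jaw": 0},
    {"dx": 0,"dy": 0,"dz": -0.02,"twist": 0,"jaw": 0},
    {"dx": 0,"dy": 0,"dz": -0.02,"twist": 0,"jaw": 0},
  ],
)

```text
t: 12.32
eef_pos: [0.476, -0.0197, 0.2933]
ee_rot: [3.141, 0.0, 3.141]
force: [0.6, -0.4, -0.3]
width: 0.0442
gripper_force: 0.0
```

Emit:
move_arm(
  increments=[
    {"dx": -0.03,"dy": 0.003,"dz": 0,"twist": 0,"jaw": 0},
    {"dx": -0.03,"dy": 0.003,"dz": 0,"twist": 0,"jaw": 0},
    {"dx": -0.03,"dy": 0.003,"dz": 0,"twist": 0,"jaw": 0},
    {"dx": -0.03,"dy": 0.003,"dz": 0,"twist": 0,"jaw": 0},
    {"dx": -0.03,"dy": 0.003,"dz": 0,"twist": 0,"jaw": 0},
    {"dx": -0.03,"dy": 0.003,"dz": 0,"twist": 0,"jaw": 0},
    {"dx": -0.02,"dy": 0.003,"dz": 0,"twist": 0,"jaw": 0},
    {"dx": 0,"dy": 0,"dz": 0,"twist": 0,"jaw": 0},
    {"dx": 0,"dy": 0,"dz": 0,"twist": 0,"jaw": 0},
  ],
)

```text
t: 13.07
eef_pos: [0.6767, 0.0014, 0.2908]
ee_rot: [-3.141, -0.002, 3.141]
force: [-0.8, -0.2, 0.2]
width: 0.0441
gripper_force: 0.0
```

```bash
python3 - <<'E'
from station import arm
import cv2,numpy as np
s=arm.get_state();print({k:np.round(s[k],4) for k in("t","eef_pos","force","width")})
for c in("wrist","scene"):
  im=arm.grab_frame(c); cv2.imwrite(f"pics/{c}3.png",im)
  for n in("pivot","thumb_post","lock_post","jar"):
    print(c,n,[(round(d["score"],2),np.round(d["position"],4)) for d in arm.pinpoint(c,n)[:2]])
E
```

```text
{'t': np.float64(13.0667), 'eef_pos': array([0.6767, 0.0014, 0.2908]), 'force': array([-0.7948, -0.2033,  0.1896]), 'width': np.float64(0.0441)}
wrist pivot [(0.6, array([0.5776, 0.0031, 0.0896]))]
wrist thumb_post []
wrist lock_post [(0.62, array([ 6.942e-01, -2.000e-04,  1.258e-01]))]
wrist jar [(0.94, array([ 0.7105, -0.0927,  0.0912]))]
scene pivot [(0.6, array([0.5796, 0.0016, 0.0904]))]
scene thumb_post [(0.66, array([ 0.4812, -0.0238,  0.1366]))]
scene lock_post [(0.56, array([0.6917, 0.003 , 0.1239]))]
scene jar [(0.65, array([ 0.7021, -0.0917,  0.0917])), (0.41, array([ 0.4197,  0.4765, -0.0008]))]
```

View pics/wrist3.png

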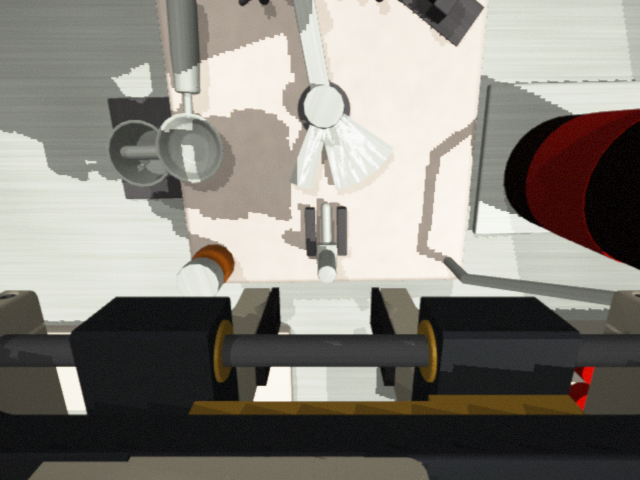

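The wrist view shows the lock post at (327,262) with the tail slot facing its bolt, the jar at (207,268), and the jug's tube starting at (447,260). I'll check how much room there is to the tube.

```bash
python3 - <<'E'
from station import arm
from h import P
print([P(arm,"wrist",(447,260),z).round(3) for z in(.09,.15,.2)],[P(arm,"wrist",(540,283),z).round(3) for z in(.15,.2,.25)])
print("lock post top",P(arm,"wrist",(327,276),.144),"foot",P(arm,"wrist",(327,247),.104))
print("scene tube",[P(arm,"scene",u,z).round(3) for u,z in(((393,300),.12),((393,300),.16),((440,210),.26))])
E
```

```text
[array([0.702, 0.108, 0.09 ]), array([0.68 , 0.086, 0.15 ]), array([0.662, 0.068, 0.2  ])] [array([0.697, 0.154, 0.15 ]), array([0.676, 0.121, 0.2  ]), array([0.654, 0.089, 0.25 ])]
lock post top [0.69447658 0.00247178 0.144     ] foot [0.68524805 0.00265193 0.104     ]
scene tube [array([0.7  , 0.114, 0.12 ]), array([0.747, 0.098, 0.16 ]), array([0.606, 0.226, 0.26 ])]
```

Emit:
move_arm(
  increments=[
    {"dx": -0.009,"dy": 0,"dz": 0,"twist": 0,"jaw": 0},
    {"dx": -0.008,"dy": 0,"dz": 0.015,"twist": 0,"jaw": 0},
    {"dx": 0,"dy": 0,"dz": 0.015,"twist": 0,"jaw": 0},
    {"dx": 0,"dy": 0,"dz": 0.015,"twist": 0,"jaw": 0},
    {"dx": 0,"dy": 0,"dz": 0.015,"twist": 0,"jaw": 0},
    {"dx": 0,"dy": 0,"dz": 0.015,"twist": 0,"jaw": 0},
    {"dx": 0,"dy": 0,"dz": 0.015,"twist": 0,"jaw": 0},
    {"dx": 0,"dy": 0,"dz": 0.015,"twist": 0,"jaw": 0},
    {"dx": 0,"dy": 0,"dz": 0,"twist": 0,"jaw": 0},
    {"dx": 0,"dy": 0,"dz": 0,"twist": 0,"jaw": 0},
  ],
)

```text
t: 14.4
eef_pos: [0.693, 0.0011, 0.1859]
ee_rot: [-3.141, -0.002, 3.141]
force: [0.6, -0.1, 0.9]
width: 0.0437
gripper_force: 0.0
```

Emit:
move_arm(
  increments=[
    {"dx": 0,"dy": 0,"dz": 0,"twist": 0,"jaw": -1},
    {"dx": 0,"dy": 0,"dz": 0,"twist": 0,"jaw": -1},
    {"dx": 0,"dy": 0,"dz": 0,"twist": 0,"jaw": -1},
    {"dx": 0,"dy": 0,"dz": 0,"twist": 0,"jaw": -1},
    {"dx": 0,"dy": 0,"dz": 0,"twist": 0,"jaw": -1},
    {"dx": 0,"dy": 0,"dz": 0,"twist": 0,"jaw": -1},
  ],
  force=25,
)

```text
t: 14.9
eef_pos: [0.6932, 0.0023, 0.1878]
ee_rot: [3.14, 0.001, 3.142]
force: [-1.4, 3.4, 1.2]
width: 0.0134
gripper_force: 25.0
```

Emit:
move_arm(
  increments=[
    {"dx": 0.003,"dy": 0.001,"dz": 0,"twist": 0,"jaw": -1},
    {"dx": 0.003,"dy": 0,"dz": 0,"twist": 0,"jaw": -1},
    {"dx": 0.003,"dy": 0,"dz": 0,"twist": 0,"jaw": -1},
    {"dx": 0.003,"dy": 0,"dz": 0,"twist": 0,"jaw": -1},
    {"dx": 0.003,"dy": 0,"dz": 0,"twist": 0,"jaw": -1},
    {"dx": 0.003,"dy": 0,"dz": 0,"twist": 0,"jaw": -1},
    {"dx": 0,"dy": 0,"dz": 0,"twist": 0,"jaw": -1},
    {"dx": 0,"dy": 0,"dz": 0,"twist": 0,"jaw": -1},
  ],
)

```text
t: 15.57
eef_pos: [0.6746, 0.0021, 0.1877]
ee_rot: [-3.141, -0.0, 3.141]
force: [0.4, -0.3, 5.8]
width: 0.0131
gripper_force: 25.0
```

Emit:
move_arm(
  increments=[
    {"dx": 0.002,"dy": 0,"dz": 0,"twist": 0,"jaw": -1},
    {"dx": 0.002,"dy": 0,"dz": 0,"twist": 0,"jaw": -1},
    {"dx": 0.002,"dy": 0,"dz": 0,"twist": 0,"jaw": -1},
    {"dx": 0,"dy": 0,"dz": 0,"twist": 0,"jaw": -1},
    {"dx": 0,"dy": 0,"dz": 0,"twist": 0,"jaw": -1},
  ],
)

```text
t: 15.98
eef_pos: [0.669, 0.0021, 0.1877]
ee_rot: [-3.141, 0.0, 3.142]
force: [1.4, -0.6, 5.8]
width: 0.0129
gripper_force: 25.0
```

Emit:
move_arm(
  increments=[
    {"dx": 0.0015,"dy": 0,"dz": 0,"twist": 0,"jaw": -1},
    {"dx": 0.0015,"dy": 0,"dz": 0,"twist": 0,"jaw": -1},
    {"dx": 0.001,"dy": 0,"dz": 0,"twist": 0,"jaw": -1},
    {"dx": 0,"dy": 0,"dz": 0,"twist": 0,"jaw": -1},
    {"dx": 0,"dy": 0,"dz": 0,"twist": 0,"jaw": -1},
  ],
)

```text
t: 16.4
eef_pos: [0.6666, 0.0021, 0.1878]
ee_rot: [-3.141, 0.004, -3.142]
force: [8.3, -1.8, 1.6]
width: 0.0133
gripper_force: 25.0
```

Emit:
move_arm(
  increments=[
    {"dx": 0.001,"dy": 0,"dz": 0,"twist": 0,"jaw": -1},
    {"dx": 0.001,"dy": 0,"dz": 0,"twist": 0,"jaw": -1},
    {"dx": 0,"dy": 0,"dz": 0,"twist": 0,"jaw": -1},
    {"dx": 0,"dy": 0,"dz": 0,"twist": 0,"jaw": -1},
  ],
)

```text
t: 16.73
eef_pos: [0.6663, 0.0021, 0.188]
ee_rot: [3.141, 0.007, -3.141]
force: [15.6, -3.1, -2.2]
width: 0.0134
gripper_force: 25.0
```

There's a hard stop after 27 mm, which fits the lock having started about 3 mm in. I'll let go, rise and check.

Emit:
move_arm(
  increments=[
    {"dx": -0.001,"dy": 0,"dz": 0,"twist": 0,"jaw": -1},
    {"dx": 0,"dy": 0,"dz": 0,"twist": 0,"jaw": 0},
    {"dx": 0,"dy": 0,"dz": 0,"twist": 0,"jaw": 0},
    {"dx": 0,"dy": 0,"dz": 0,"twist": 0,"jaw": 0},
    {"dx": 0,"dy": 0,"dz": 0,"twist": 0,"jaw": 0},
    {"dx": 0,"dy": 0,"dz": 0,"twist": 0,"jaw": 0},
    {"dx": 0,"dy": 0,"dz": -0.02,"twist": 0,"jaw": 0},
    {"dx": 0,"dy": 0,"dz": -0.02,"twist": 0,"jaw": 0},
    {"dx": 0,"dy": 0,"dz": -0.02,"twist": 0,"jaw": 0},
    {"dx": 0,"dy": 0,"dz": -0.02,"twist": 0,"jaw": 0},
    {"dx": 0,"dy": 0,"dz": -0.02,"twist": 0,"jaw": 0},
    {"dx": 0,"dy": 0,"dz": 0,"twist": 0,"jaw": 0},
  ],
)

```text
t: 17.73
eef_pos: [0.6652, 0.0023, 0.2919]
ee_rot: [3.141, 0.006, -3.141]
force: [1.8, 0.0, 0.7]
width: 0.0442
gripper_force: 0.0
```

```bash
python3 - <<'E'
from station import arm
import cv2,numpy as np
s=arm.get_state();print({k:np.round(s[k],4) for k in("t","eef_pos","force","width")})
for c in("wrist","scene"):
  im=arm.grab_frame(c); cv2.imwrite(f"pics/{c}4.png",im)
  for n in("pivot","thumb_post","lock_post","jar"):
    print(c,n,[(round(d["score"],2),np.round(d["position"],4)) for d in arm.pinpoint(c,n)[:2]])
E
```

```text
{'t': np.float64(17.7333), 'eef_pos': array([0.6652, 0.0023, 0.2919]), 'force': array([1.8096, 0.0164, 0.7167]), 'width': np.float64(0.0442)}
wrist pivot [(0.56, array([5.789e-01, 3.000e-04, 8.900e-02]))]
wrist thumb_post []
wrist lock_post [(0.97, array([ 0.666 , -0.0015,  0.1229]))]
wrist jar [(0.96, array([ 0.7098, -0.0963,  0.0926]))]
scene pivot [(0.6, array([0.5808, 0.0014, 0.0905]))]
scene thumb_post [(0.77, array([ 0.4792, -0.0199,  0.1321]))]
scene lock_post [(0.65, array([0.6706, 0.002 , 0.1256]))]
scene jar [(0.89, array([ 0.7024, -0.0958,  0.0885]))]
```

View pics/wrist4.png

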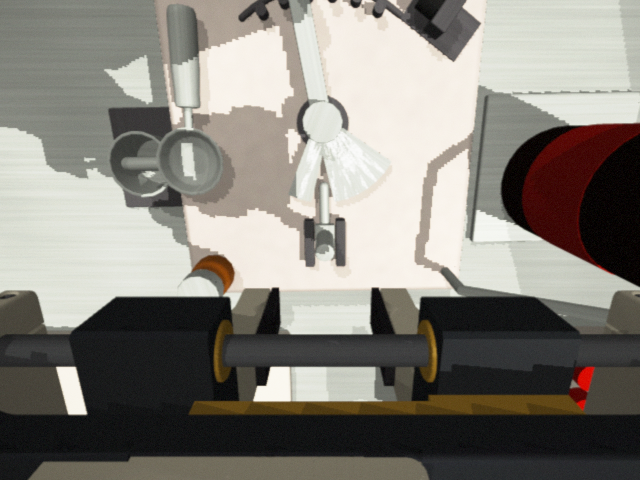

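The bolt tip is in the tail's slot at (324,190), the lock post is home at (325,240), and the jar and spoon are where they were. Handing in.

```bash
python3 -c "
from station import arm
print(arm.job_done())"
```

```text
the job is handed in; nothing more can be done
None
```

I set the portioner to portion four and handed the job in at about 18 s: the lever was pressed on its stop at about 12 N and clicked through notches one to four, the lock slid home to its hard stop, and the arm let go and clear; the hand-in gave no verdict.

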